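Catch the gauge-case lid and lower it shut

TASK

The lid of the dark green gauge case stands open, leaning back past upright. With the fingers, nudge it forward from behind over its balance, catch it on a finger before it is half-way down and lower it gently until it is fully shut, so that it never bangs onto the case. Do not grip the lid or press hard on it; leave the hex key lying in the case and everything else on the bench where it stands, and finish with the hand clear.

Things in the scene. Friction and masses are not known exactly. Their poses are not given: they have to be found in the camera images.
- case: Dark green instrument case, lid open, on a grey-topped wooden riser 65 mm high (fixed, as is the case); base 170 mm deep, 250 mm wide, rim 113 mm above the bench. Origin under its middle, on the riser. It stands sideways: its front, opposite the hinge, looks to the robot's right (-y), turned up to 0.4 rad towards the robot or 0.1 away.
- hinge (a point): Middle of the case's hinge line, 114 mm above the bench. Its own -x axis points level from the hinge to the front of the case (front wall 174 mm from the hinge line), y runs along the hinge, z is up. Does not turn with the lid.
- lip (a point): Middle of the free edge of the steel thumb lip on the lid; moves with the lid. The lip is 96 mm wide along the hinge direction, 4 mm thick (round edge 6 mm) and stands 29 mm out from the lid's front wall, in the plane of the lid's lower rim. Lid shut: lip level, edge 205 mm in front of the hinge line, 120 mm above the bench, nothing beneath it.
- lid_top (a point): Middle of the lid's outer face (the upper face when shut, then 137 mm above the bench); moves with the lid. The lid is a shallow cover, hollow below, 250 mm wide, 23 mm thick, reaching 174 mm from the hinge line.
- case_lid (a joint): Lid angle, rad: 0 fully shut (level), 1.57 upright, 1.83 leaning back on its stop. The lid weighs about 0.4 kg on a nearly free hinge: it balances near 1.4 (and may rest from about 1.25 to 1.55); tipped further forward it falls shut by itself in about half a second unless held up, which takes 3 N or less under the lip.
- hex_key: Small dark hexagon key, 37x97x8 mm, lying loose in the open case on its flat insert (insert 95 mm above the bench). Origin under its centre. To be left alone.
- bush: Flanged brass bush, 54 mm across, 44 mm tall, standing on the bench; origin under its centre. To be left alone.
- knob: Red T knob, 22x52x40 mm, standing on the bench; origin under its centre. To be left alone.
- screw: Black cap screw, 16 mm across, 42 mm tall, standing on its head; origin under its centre. To be left alone.

How it is judged:
By the outcome, as a careful person would: the job done as asked, in the order asked, and still so for the second after the job is handed in, with the robot touching nothing.
It also fails if it takes over 38 s, if anything falls off the work surface, if the arm or the gripper's body presses on something with over 40 N, if the wrist force passes 120 N, or if a joint passes its speed limit or range.

ROBOT

A 7-joint arm with a two-finger parallel gripper is mounted at the origin on the work surface; the furniture and walls round the work are solid. World frame = base frame: x ahead of the robot, y to its left, z up, the work surface at z = 0. Lengths are in m, angles in degrees, forces in N, time in s.
With the tool pointing down it reaches from about 0.425 to 0.95 m from the base axis. Payload 16.7 kg.
Tool frame: the origin (TCP) lies midway between the tips of the shut fingers; the grasp point (between the pads) lies 19 mm behind it; y points along the fingers, z is the direction in which the jaws open and shut, and the axes are right-handed (so a half turn about y gives the same grasp; the last joint's range is limited). The gripper opens to 94 mm and grips with 3 to 60 N. Pads are 16 mm wide; open, the fingers measure 119 mm over their backs; the gripper's body (75 mm by 177 mm) begins 78 mm behind the grasp point.
Start: joints at [55.663, 24.414, 4.234, 92.017, -1.954, 63.644, -3.845], TCP at [0.293, -0.608, 0.181] pointing down, gripper open.
Joint ranges: [-163.25, 163.25], [-28.42, 122.38], [-70.27, 78.77], [12.13, 141.07], [-58.53, 238.53], [9.26, 117.41], [-156.51, 156.51]. Speed limits (degrees/s): [108.29, 108.29, 136.94, 136.94, 172.46, 172.46, 172.46].

INTERFACE

Orientations are given as [roll, pitch, yaw] about the fixed x, y, z axes, in that order (R = Rz(yaw) Ry(pitch) Rx(roll)).
In Python, from workcell import arm gives the robot as it stands. The module is installed in compiled form; this text tells all that it offers.
- The arm moves only by the shell command python3 -m handwheel 'ROWS' [FORCE]. ROWS is JSON, a list of rows, each a list of 3 entries, a list of its own where there are three numbers: the turn, a rotation vector about the world's x, y, z in degrees, then the shift along the world's x, y, z in m, then the gripper command: -1 is fully open, 1 is shut, values between are in proportion. A call has 1 to 10 rows; each row is the pose to reach, as a shift and turn from the pose measured when the call began; what a row does not reach only later rows make up. A row lasts 1/12 s, in which the tool goes at most 41.7 mm and 7.16 degrees, less where a joint would pass 70% of its speed; a pose out of reach is approached as far as the arm can. A call with a gripper value outside its range is refused whole. The fingers move at their own pace and stop on an object; FORCE is the grip in N (left out, the last holds). Time passes only in rows, so rows that repeat a pose let the fingers close. It gives the time, the measured TCP pose, the force and the opening at its end, in the units of the state.
- arm.sense(): the state, without advancing time (a new reading comes with each control period).
- arm.get_image(name): name is "scene" or "side" or "wrist"; returns the picture (480x640x3 uint8, red, green, blue); there is no depth.
- arm.camera_model(name): a dict with "fx", "fy", "cx", "cy" (pixels), "R" (3x3) and "t" (3): a world point X has camera coordinates R X + t. Camera axes: x right, y down, z forward; pixel columns grow to the right and rows downward; lengths in m; the calibration is good to about 2 mm. A picture is of the moment at which its call begins: read the wrist's pose just before it. camera_model takes no time and is no camera call; for the wrist camera it gives the pose at the moment of the call.
- arm.finish_job(): hands the job in, once; it reports no verdict.
The state is a dict: "time_s": time; "q": joint angles; "joint_vel": joint speeds; "joint_efforts": joint torques, N m; "tool_pos": TCP position; "ee_rot": TCP orientation; "ft_force": force on the tool from outside, world axes, zero at the start; "torque": the same for the moment, N m; "finger_gap": opening from 0.0 (shut) to 1.0 (fully open).
Only numpy, scipy, OpenCV 4.12 (cv2) and the standard library are available. Lean on these libraries where they do the work, as an engineer would, in place of code of your own. Each camera call takes 0.05 s, during which the arm holds its last target. There are 200 camera calls.

## Working session

There is one attempt and no reset: what is moved stays moved. The work goes in short steps, Python scripts to look and compute and a shell command to move; the robot and the scene stay as the last step left them, time stands still between calls to the robot, and variables do not carry over. Pictures are saved under pics/ and viewed, about 8 in all and at most 12, crops included, and the job is handed in when it is done.

```bash
mkdir -p pics; python3 - <<'E'
from workcell import arm
import cv2,numpy as np
s=arm.sense();print({k:np.round(v,3).tolist() for k,v in s.items()})
for n in("scene","side"):
    cv2.imwrite(f"pics/{n}0.png",arm.get_image(n)[:,:,::-1]);c=arm.camera_model(n)
    print(n,{k:np.round(v,3).tolist() for k,v in c.items()})
E
```

```text
{'time_s': 0.0, 'q': [55.663, 24.451, 4.232, 92.051, -1.955, 63.644, -3.845], 'joint_vel': [-0.102, -0.005, 0.07, -0.056, -0.052, 0.003, -0.098], 'joint_efforts': [-0.001, -93.583, 3.665, -45.42, -0.049, 0.02, 0.0], 'tool_pos': [0.293, -0.607, 0.181], 'ee_rot': [-90.073, -0.004, -154.232], 'ft_force': [0.279, -1.105, -0.862], 'torque': [-0.006, -0.059, 0.031], 'finger_gap': 1.0}
scene {'fx': 620.007, 'fy': 620.007, 'cx': 330.286, 'cy': 235.181, 'R': [[0.289, 0.957, -0.001], [0.491, -0.149, -0.858], [-0.822, 0.247, -0.513]], 't': [-0.19, -0.198, 1.711]}
side {'fx': 519.441, 'fy': 519.441, 'cx': 316.026, 'cy': 247.439, 'R': [[-0.077, 0.997, 0.014], [0.659, 0.061, -0.749], [-0.748, -0.049, -0.662]], 't': [0.028, -0.299, 1.446]}
```

View pics/scene0.png

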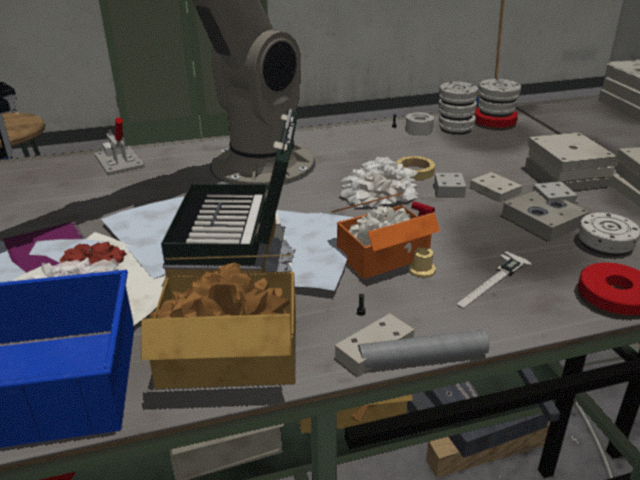

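View pics/side0.png

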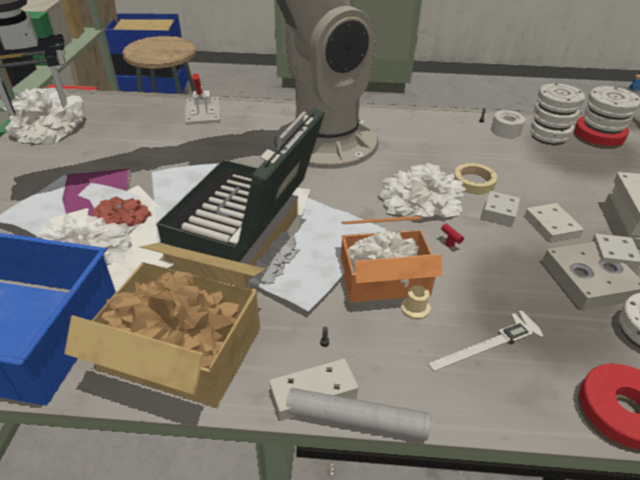

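Scene shows the case at (165–290, 110–285) and the side view shows it at (160–325, 110–265): front to the left (-y), lid leaning to the right (+y). A cardboard box stands in front of it (+x) and an orange box behind the lid. I'll zoom both views for the corners.

```bash
python3 - <<'E'
import cv2,numpy as np
a=cv2.imread("pics/scene0.png")[100:290,155:315];b=cv2.imread("pics/side0.png")[100:290,150:340]
f=lambda i:cv2.resize(np.clip(i*1.8,0,255).astype('uint8'),None,fx=2.2,fy=2.2,interpolation=cv2.INTER_CUBIC)
A,B=f(a),f(b);cv2.imwrite("pics/crop0.png",np.hstack([A,B]));print(A.shape,B.shape)
E
```

```text
(418, 352, 3) (418, 418, 3)
```

View pics/crop0.png

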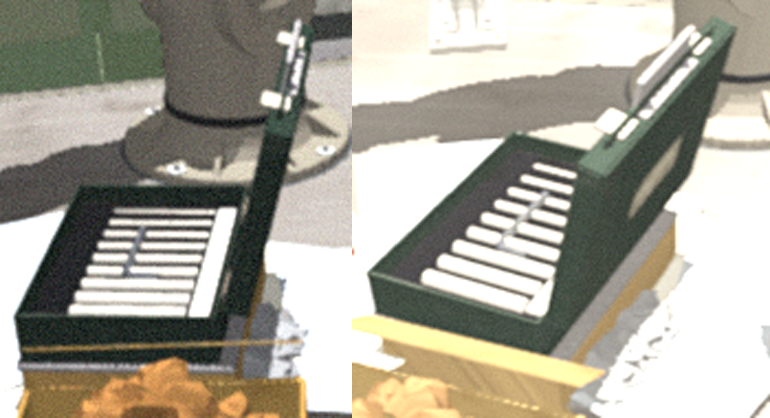

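```bash
cat >h.py <<'E'
import numpy as np
from workcell import arm
def ray(n,p,c=None):
    c=c or arm.camera_model(n);R=np.array(c['R']);o=-R.T@np.array(c['t'])
    d=R.T@np.array([(p[0]-c['cx'])/c['fx'],(p[1]-c['cy'])/c['fy'],1]);return o,d/np.linalg.norm(d)
def plane(n,p,z):
    o,d=ray(n,p);return o+d*(z-o[2])/d[2]
def tri(P):
    A=0;b=0
    for n,p in P.items():
        o,d=ray(n,p);M=np.eye(3)-np.outer(d,d);A=A+M;b=b+M@o
    x=np.linalg.solve(A,b);return x,[round(float(np.linalg.norm((np.eye(3)-np.outer(d,d))@(x-o))),4) for o,d in (ray(n,p) for n,p in P.items())]
def proj(n,X):
    c=arm.camera_model(n);v=np.array(c['R'])@X+np.array(c['t']);return v[0]/v[2]*c['fx']+c['cx'],v[1]/v[2]*c['fy']+c['cy']
E
python3 - <<'E'
from h import *
np.set_printoptions(precision=4,suppress=True)
s=lambda u,v:(155+u/2.2,100+v/2.2); d=lambda u,v:(150+(u-352)/2.2,100+v/2.2)
for k,a,b in(("front+x",(20,317),(372,276)),("front-x",(80,187),(516,135)),("hinge+x",(222,317),(546,320))):
    print(k,plane("scene",s(*a),.113),plane("side",d(*b),.113),tri({"scene":s(*a),"side":d(*b)}))
# lid top +x corner front face / back
for k,a,b in(("lid outer far-x?",(308,25),(733,28)),("lid+x outer",(290,132),(603,172)),("lid +x inner",(268,130),(582,155)),("lip+x",(281,100),(632,105)),("lip-x",(300,22),(695,28))):
    print(k,tri({"scene":s(*a),"side":d(*b)}))
for n,p,z in(("bush",(416,308),0),("knob",(452,240),0.01),("screw",(325,345),0),("orangebox+",(343,262),.08),("card",(160,265),.1),("cardRflap",(262,270),.1),("orange bl",(348,300),0),("paper",(380,190),.05)):print(n,plane("side",p,z))
E
```

```text
front+x [ 0.5478 -0.284   0.113 ] [ 0.5462 -0.2832  0.113 ] (array([ 0.5441, -0.2842,  0.111 ]), [0.0002, 0.0002])
front-x [ 0.3155 -0.2108  0.113 ] [ 0.3136 -0.2078  0.113 ] (array([ 0.305 , -0.2102,  0.1078]), [0.0002, 0.0002])
hinge+x [ 0.5965 -0.1235  0.113 ] [ 0.5888 -0.1248  0.113 ] (array([ 0.5899, -0.1237,  0.1113]), [0.0023, 0.0023])
lid outer far-x? (array([0.3779, 0.0106, 0.2755]), [0.0018, 0.0018])
lid+x outer (array([ 0.618 , -0.0642,  0.2813]), [0.0, 0.0])
lid +x inner (array([ 0.6045, -0.0801,  0.2822]), [0.0031, 0.0031])
lip+x (array([ 0.5282, -0.0538,  0.2762]), [0.006, 0.006])
lip-x (array([ 0.4492, -0.0147,  0.3074]), [0.0008, 0.0008])
bush [0.6084 0.2086 0.    ]
knob [0.4138 0.297  0.01  ]
screw [0.7103 0.0429 0.    ]
orangebox+ [0.5797 0.0657 0.08  ]
card [ 0.6385 -0.2556  0.1   ]
cardRflap [ 0.6347 -0.075   0.1   ]
orange bl [0.5994 0.0799 0.    ]
paper [0.2997 0.1407 0.05  ]
```

```bash
python3 - <<'E'
from h import *
import cv2
np.set_printoptions(precision=4,suppress=True)
f=np.array([-.298,-.954,0]);a=np.array([-.954,.298,0]);z=np.array([0,0,1.])
H=np.array([.481,-.086,.114]);th=1.83
L=lambda r,n,s,th=th:H+r*(np.cos(th)*f+np.sin(th)*z)+n*(-np.sin(th)*f+np.cos(th)*z)+s*a
P=[L(.205,.006,.048),L(.205,.006,-.048),L(.174,.006,.048),L(.174,.006,-.048),L(.174,.023,.125),L(.174,.023,-.125),L(.174,0,.125),L(.174,0,-.125)]
P2=[H+.174*f+.125*a-.001*z,H+.174*f-.125*a-.001*z]
out=[]
for n,y,x,w in(("scene",95,225,100),("side",95,150,190)):
    i=np.clip(cv2.imread(f"pics/{n}0.png")*1.8,0,255).astype('uint8')
    k=4 if n=="scene" else 2.1
    i=cv2.resize(i[y:y+140,x:x+w],None,fx=k,fy=k)
    for j,p in enumerate(P+P2):
        u,v=proj(n,p);cv2.circle(i,(int((u-x+.5)*k),int((v-y+.5)*k)),2,[(0,0,255),(0,0,255),(255,0,255),(255,0,255),(0,255,255),(0,255,255),(255,255,0),(255,255,0),(0,255,0),(0,255,0)][j],-1)
    out.append(i)
h=max(o.shape[0] for o in out)
cv2.imwrite("pics/ov.png",np.hstack([cv2.copyMakeBorder(o,0,h-o.shape[0],0,0,cv2.BORDER_CONSTANT) for o in out]))
for p in((0,240),(110,240),(105,335)):print("bin",plane("side",p,.12))
for p in((80,230),(125,210)):print("pile",plane("side",p,.03))
E
```

```text
bin [ 0.6212 -0.5484  0.12  ]
bin [ 0.6031 -0.3541  0.12  ]
bin [ 0.814  -0.2811  0.12  ]
pile [ 0.478  -0.4894  0.03  ]
pile [ 0.4019 -0.4201  0.03  ]
```

View pics/ov.png

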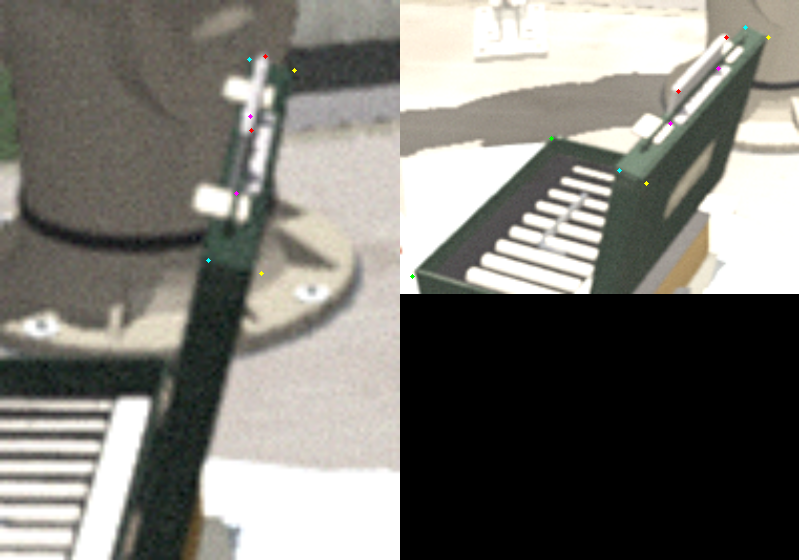

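```bash
python3 -m handwheel '[[[0,0,-43],[0.05,0.1,0.1],-1],[[0,0,-43],[0.1,0.2,0.12],-1],[[0,0,-43],[0.1,0.236,0.12],-1],[[0,0,-43],[0.1,0.236,0.12],-1],[[0,0,-43],[0.1,0.236,0.12],-1],[[0,0,-43],[0.1,0.236,0.12],-1],[[0,0,-43],[0.1,0.236,0.12],-1],[[0,0,-43],[0.1,0.236,0.12],-1]]'
```

```text
time_s: 0.77
tool_pos: [0.3969, -0.366, 0.3035]
ee_rot: [-90.1, 0.2, 163.0]
ft_force: [1.6, -0.4, 1.2]
finger_gap: 1.001
```

The overlay shows the modelled lip ends and lid corners (scene crop 250–295, 55–275) within about 5 mm of the picture. Next I'll test the tilt needed for the end pose, in free space.

```bash
python3 -m handwheel '[[[57.2,-17.9,0],[0,0,-0.06],-1],[[57.2,-17.9,0],[0,0,-0.1],-1],[[57.2,-17.9,0],[0,0,-0.1],-1],[[57.2,-17.9,0],[0,0,-0.1],-1],[[57.2,-17.9,0],[0,0,-0.1],-1],[[57.2,-17.9,0],[0,0,-0.1],-1],[[57.2,-17.9,0],[0,0,-0.1],-1],[[57.2,-17.9,0],[0,0,-0.1],-1],[[57.2,-17.9,0],[0,0,-0.1],-1],[[57.2,-17.9,0],[0,0,-0.1],-1]]'; python3 -c "
from h import *
print(np.round(arm.sense()['q'],1))"
```

```text
time_s: 1.6
tool_pos: [0.3953, -0.3666, 0.2]
ee_rot: [-150.4, 0.1, 162.5]
ft_force: [-0.0, -0.2, 1.0]
finger_gap: 1.001
[ 60.2  40.9   2.7  88.3 -40.  100.1 -32.9]
```

```bash
python3 -m handwheel '[[[-57.2,17.9,0],[0,0,0.05],-0.06],[[-57.2,17.9,0],[0,0,0.1],-0.06],[[-57.2,17.9,0],[0,0,0.15],-0.06],[[-57.2,17.9,0],[0,0.03,0.2],-0.06],[[-57.2,17.9,0],[0.01,0.06,0.22],-0.06],[[-57.2,17.9,0],[0.03,0.1,0.22],-0.06],[[-57.2,17.9,0],[0.05,0.14,0.22],-0.06],[[-57.2,17.9,0],[0.06,0.18,0.22],-0.06],[[-57.2,17.9,0],[0.07,0.22,0.22],-0.06],[[-57.2,17.9,0],[0.08,0.26,0.22],-0.06]]' && python3 -m handwheel '[[[0,0,0],[0.01,0.035,0],-0.06],[[0,0,0],[0.02,0.07,0],-0.06],[[0,0,0],[0.02,0.07,0],-0.06]]'
```

```text
time_s: 2.43
tool_pos: [0.4691, -0.1275, 0.4225]
ee_rot: [-90.2, 0.7, 163.1]
ft_force: [1.2, -0.4, -0.4]
finger_gap: 0.532
time_s: 2.68
tool_pos: [0.4901, -0.0491, 0.4241]
ee_rot: [-90.3, 0.9, 163.7]
ft_force: [0.2, -0.3, -0.2]
finger_gap: 0.529
```

```bash
python3 -m handwheel '[[[0,0,0],[0.006,0.011,-0.04],-0.06],[[0,0,0],[0.006,0.011,-0.084],-0.06],[[0,0,0],[0.006,0.011,-0.084],-0.06]]'; python3 - <<'E'
from h import *
import cv2
w=arm.get_image("scene")[20:260,180:380];s=arm.get_image("side")[20:260,200:400]
f=lambda i:cv2.resize(np.clip(i[:,:,::-1]*1.6,0,255).astype('uint8'),None,fx=2,fy=2,interpolation=cv2.INTER_CUBIC)
cv2.imwrite("pics/pre.png",np.hstack([f(w),f(s)]))
E
```

```text
time_s: 2.93
tool_pos: [0.4935, -0.0368, 0.3353]
ee_rot: [-90.2, 0.7, 163.9]
ft_force: [0.5, -0.2, -0.8]
finger_gap: 0.531
```

View pics/pre.png

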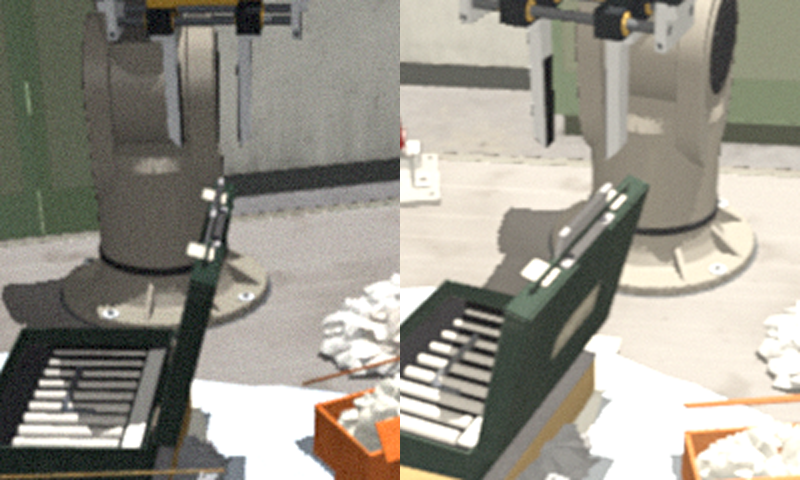

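```bash
python3 - <<'E'
from h import *
for n,o in(("scene",(180,20)),("side",(200,20))):
    for nm,p in(("tcp",[.4935,-.0368,.3353]),("lip",[.498,-.032,.311]),("lip-x",[.452,-.018,.311]),("lip+x",[.544,-.046,.311])):
        u,v=proj(n,np.array(p));print(n,nm,round(2*(u-o[0])),round(2*(v-o[1])))
s=lambda u,v:(180+u/2,20+v/2);d=lambda u,v:(200+(u-400)/2,20+v/2)
print(tri({"scene":s(177,145),"side":d(545,147)}),tri({"scene":s(241,145),"side":d(613,157)}))
print(tri({"scene":s(221,182),"side":d(603,186)}),tri({"scene":s(208,250),"side":d(562,245)}))
E
```

```text
scene tcp 209 168
scene lip 216 195
scene lip-x 220 177
scene lip+x 213 214
side tcp 181 179
side lip 186 209
side lip-x 208 184
side lip+x 163 235
(array([ 0.49141067, -0.06529754,  0.35967671]), [0.0011, 0.0011]) (array([ 0.50009097, -0.0088933 ,  0.3574728 ]), [0.0016, 0.0016])
(array([ 0.46375722, -0.02051165,  0.31238949]), [0.0023, 0.0023]) (array([ 0.51039408, -0.04896535,  0.27252263]), [0.0093, 0.0093])
```

```bash
python3 - <<'E'
from h import *
import cv2
s=arm.sense();print(s['time_s'],s['tool_pos'],s['joint_vel'])
sc=arm.get_image("scene")[60:120,240:320];sd=arm.get_image("side")[60:120,240:330]
print(arm.sense()['tool_pos'])
f=lambda i:cv2.resize(np.clip(i[:,:,::-1]*1.6,0,255).astype('uint8'),None,fx=4.5,fy=4.5,interpolation=cv2.INTER_CUBIC)
cv2.imwrite("pics/tip.png",np.hstack([f(sc),f(sd)]))
E
```

```text
3.0333 [ 0.49540573 -0.03815054  0.34064929] [ 0.6423253  -0.89560248  0.36133655 -4.11110121 -0.1414033   1.73408937
  0.04559638]
[ 0.49688735 -0.03846493  0.3427988 ]
```

View pics/tip.png

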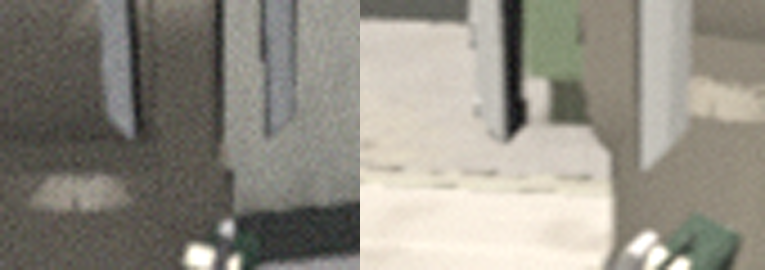

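```bash
python3 - <<'E'
from h import *
print(tri({"scene":(270,90.7),"side":(272.9,91.6)}),tri({"scene":(300,90),"side":(302.2,97.8)}))
T=np.array([.4969,-.0385,.3428]);f=np.array([-.298,-.954,0])
for g in(.025,-.025):
    for n in("scene","side"):print(n,g,proj(n,T+g*f),proj(n,T+g*f+[0,0,.022]))
E
```

```text
(array([ 0.49635887, -0.06357935,  0.36477675]), [0.0016, 0.0016]) (array([ 0.51894055, -0.01413348,  0.36783399]), [0.0011, 0.0011])
scene 0.025 (np.float64(270.08062800313354), np.float64(100.58988358240398)) (np.float64(269.4532561431215), np.float64(88.63519102306046))
side 0.025 (np.float64(275.09899999306685), np.float64(103.41496972946044)) (np.float64(274.5750342137589), np.float64(90.75133770539367))
scene -0.025 (np.float64(297.7847129572368), np.float64(100.64830963541141)) (np.float64(297.4397123033806), np.float64(88.68941881804753))
side -0.025 (np.float64(303.0417588265266), np.float64(108.96228143831092)) (np.float64(303.00052516882096), np.float64(96.19030683201032))
```

Fingertips seen at scene (270,91) and (300,90) triangulate about 20 mm above the reported TCP at this opening, straddling the lip as planned. I'll lower the tips to about z 0.29, then push the lid to about 1.6 rad.

```bash
python3 -m handwheel '[[[0,0,0],[0,0,-0.03],-0.06],[[0,0,0],[0,0,-0.06],-0.06],[[0,0,0],[0,0,-0.07],-0.06],[[0,0,0],[0,0,-0.07],-0.06],[[0,0,0],[0,0,-0.07],-0.06],[[0,0,0],[0,0,-0.07],-0.06]]'; python3 -m handwheel '[[[0,0,0],[-0.002,-0.007,0],-0.06],[[0,0,0],[-0.004,-0.014,0],-0.06],[[0,0,0],[-0.006,-0.021,0.002],-0.06],[[1,-0.3,0],[-0.009,-0.028,0.003],-0.06],[[2,-0.6,0],[-0.011,-0.035,0.004],-0.06],[[3,-0.9,0],[-0.013,-0.043,0.006],-0.06],[[4,-1.3,0],[-0.016,-0.05,0.008],-0.06],[[4.4,-1.4,0],[-0.018,-0.057,0.009],-0.06],[[4.4,-1.4,0],[-0.018,-0.057,0.009],-0.06]]'; python3 - <<'E'
from h import *
import cv2
print(arm.sense()['ft_force'])
w=arm.get_image("scene")[20:260,180:380];s=arm.get_image("side")[20:260,200:400]
f=lambda i:cv2.resize(np.clip(i[:,:,::-1]*1.6,0,255).astype('uint8'),None,fx=2,fy=2,interpolation=cv2.INTER_CUBIC)
cv2.imwrite("pics/push.png",np.hstack([f(w),f(s)]))
print(arm.sense()['tool_pos'])
E
```

```text
time_s: 3.63
tool_pos: [0.498, -0.0386, 0.275]
ee_rot: [-90.3, 1.3, 163.6]
ft_force: [-0.1, -0.1, 0.8]
finger_gap: 0.53
time_s: 4.38
tool_pos: [0.4795, -0.098, 0.2845]
ee_rot: [-94.9, 1.4, 163.4]
ft_force: [-0.1, 0.4, 0.5]
finger_gap: 0.531
[-0.07529193  0.36982431  0.47287353]
[ 0.48006377 -0.09587468  0.28422928]
```

View pics/push.png

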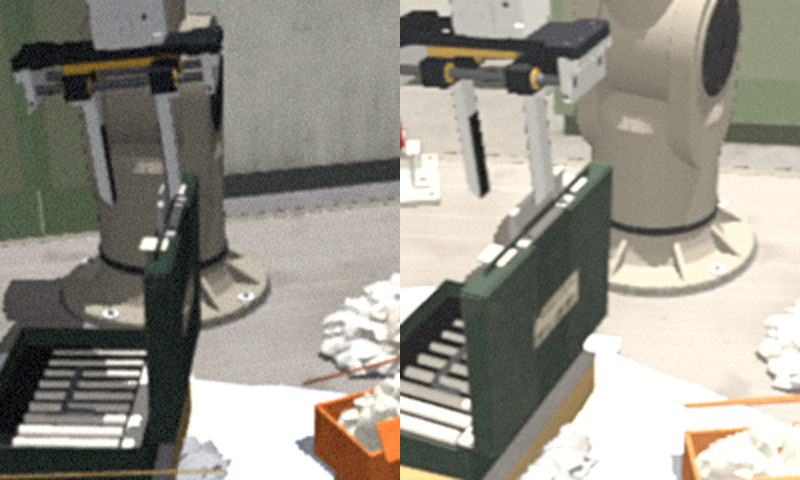

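The lid is now near upright (scene crop 150–200, 180–320), pushed by the rear finger behind the lip, with the front finger about 45 mm ahead. I'll compute the arc steps next.

```bash
cat >arc.py <<'E'
import sys;from h import *
f=np.array([-.298,-.954,0]);z=np.array([0,0,1.])
P=lambda r,p,n=.006:r*(np.cos(p)*f+np.sin(p)*z)+n*(-np.sin(p)*f+np.cos(p)*z)
r,p0,d,k=map(float,sys.argv[1:])
for i in range(1,int(k)+1):
    a=np.degrees(d*i);print(round(p0-d*i,2),np.round(a*np.array([.954,-.298]),1),np.round(P(r,p0-d*i)-P(r,p0),3))
E
python3 arc.py .17 1.49 .035 10; python3 arc.py .17 1.14 .035 10; python3 arc.py .17 .79 .035 10
```

```text
1.46 [ 1.9 -0.6] [-0.002 -0.006 -0.   ]
1.42 [ 3.8 -1.2] [-0.004 -0.011 -0.001]
1.39 [ 5.7 -1.8] [-0.005 -0.017 -0.002]
1.35 [ 7.7 -2.4] [-0.007 -0.023 -0.003]
1.31 [ 9.6 -3. ] [-0.009 -0.028 -0.004]
1.28 [11.5 -3.6] [-0.011 -0.034 -0.005]
1.24 [13.4 -4.2] [-0.012 -0.039 -0.007]
1.21 [15.3 -4.8] [-0.014 -0.045 -0.009]
1.17 [17.2 -5.4] [-0.016 -0.05  -0.011]
1.14 [19.1 -6. ] [-0.017 -0.055 -0.013]
1.1 [ 1.9 -0.6] [-0.002 -0.005 -0.002]
1.07 [ 3.8 -1.2] [-0.003 -0.01  -0.005]
1.03 [ 5.7 -1.8] [-0.005 -0.015 -0.008]
1.0 [ 7.7 -2.4] [-0.006 -0.02  -0.011]
0.96 [ 9.6 -3. ] [-0.008 -0.025 -0.014]
0.93 [11.5 -3.6] [-0.009 -0.03  -0.017]
0.89 [13.4 -4.2] [-0.011 -0.034 -0.021]
0.86 [15.3 -4.8] [-0.012 -0.039 -0.024]
0.82 [17.2 -5.4] [-0.014 -0.043 -0.028]
0.79 [19.1 -6. ] [-0.015 -0.048 -0.032]
0.76 [ 1.9 -0.6] [-0.001 -0.004 -0.004]
0.72 [ 3.8 -1.2] [-0.003 -0.008 -0.008]
0.69 [ 5.7 -1.8] [-0.004 -0.012 -0.013]
0.65 [ 7.7 -2.4] [-0.005 -0.016 -0.017]
0.61 [ 9.6 -3. ] [-0.006 -0.019 -0.022]
0.58 [11.5 -3.6] [-0.007 -0.022 -0.027]
0.55 [13.4 -4.2] [-0.008 -0.026 -0.032]
0.51 [15.3 -4.8] [-0.009 -0.029 -0.037]
0.47 [17.2 -5.4] [-0.01  -0.032 -0.042]
0.44 [19.1 -6. ] [-0.011 -0.034 -0.047]
```

```bash
python3 -m handwheel '[[[1.9,-0.6,0],[-0.002,-0.006,0],-0.06],[[3.8,-1.2,0],[-0.004,-0.011,-0.001],-0.06],[[5.7,-1.8,0],[-0.005,-0.017,-0.002],-0.06],[[7.7,-2.4,0],[-0.007,-0.023,-0.003],-0.06],[[9.6,-3,0],[-0.009,-0.028,-0.004],-0.06],[[11.5,-3.6,0],[-0.011,-0.034,-0.005],-0.06],[[13.4,-4.2,0],[-0.012,-0.039,-0.007],-0.06],[[15.3,-4.8,0],[-0.014,-0.045,-0.009],-0.06],[[17.2,-5.4,0],[-0.016,-0.05,-0.011],-0.06],[[19.1,-6,0],[-0.017,-0.055,-0.013],-0.06]]'; python3 - <<'E'
from h import *
import cv2
w=arm.get_image("scene")[50:290,150:350];s=arm.get_image("side")[50:290,170:370]
f=lambda i:cv2.resize(np.clip(i[:,:,::-1]*1.6,0,255).astype('uint8'),None,fx=2,fy=2,interpolation=cv2.INTER_CUBIC)
cv2.imwrite("pics/p3.png",np.hstack([f(w),f(s)]))
s=arm.sense();print(s['tool_pos'],s['ft_force'],s['ee_rot'])
E
```

```text
time_s: 5.32
tool_pos: [0.4632, -0.1505, 0.2712]
ee_rot: [-115.0, 1.6, 163.0]
ft_force: [0.7, 0.7, 0.6]
finger_gap: 0.531
[ 0.46251434 -0.15181984  0.27022817] [-0.22934142  0.59437784 -1.16402136] [-114.98664222    1.51713082  162.8532037 ]
```

View pics/p3.png

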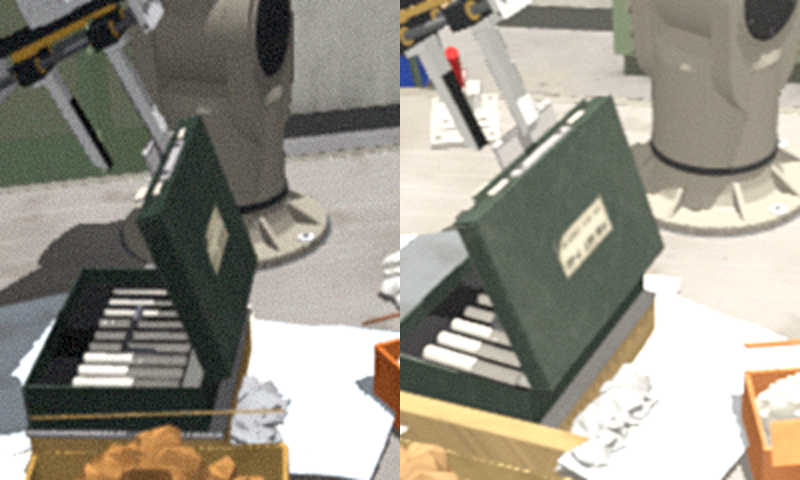

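The lid is at about 1.25 rad (scene crop 145–255, 120–380) on the rear finger; front fingertip at scene crop (108,167), side crop (485,147). I'll check that tip's radius from the hinge before the catch.

```bash
python3 - <<'E'
from h import *
H=np.array([.481,-.088,.114]);f=np.array([-.298,-.954,0])
s=lambda u,v:(150+u/2,50+v/2);d=lambda u,v:(170+(u-400)/2,50+v/2)
for nm,a,b in(("tip",(108,167),(487,147)),("lid+x outer corner",(147,210),(462,222)),("lid-x outer corner",(203,118),(612,98))):
    x,r=tri({"scene":s(*a),"side":d(*b)});v=x-H;c=v@f;print(nm,x,r,"f,z",c,v[2],"rad",np.hypot(c,v[2]),"ang",np.arctan2(v[2],c))
v=np.array([.4625,-.1518,.2702])-H;print("tcp",v@f,v[2],np.hypot(v@f,v[2]))
E
```

```text
tip [ 0.44815088 -0.18233348  0.2779763 ] [0.0001, 0.0001] f,z 0.09978317800575712 0.1639763002642215 rad 0.19195027913829857 ang 1.0241342383056988
lid+x outer corner [ 0.59825431 -0.16630099  0.29443512] [0.0007, 0.0007] f,z 0.03975736497496672 0.18043512452433996 rad 0.18476331408552613 ang 1.3539202103749497
lid-x outer corner [ 0.36928051 -0.07837236  0.29039804] [0.0022, 0.0022] f,z 0.024107644595433807 0.17639804114241503 rad 0.1780377697198572 ang 1.434971614598983
tcp 0.06637819999999998 0.1562 0.16971890123153638
```

```bash
python3 -m handwheel '[[[0,0,0],[0.001,0.002,-0.005],-0.06],[[1.9,-0.6,0],[-0.001,-0.003,-0.007],-0.06],[[3.8,-1.2,0],[-0.002,-0.008,-0.01],-0.06],[[5.7,-1.8,0],[-0.004,-0.013,-0.013],-0.06],[[7.7,-2.4,0],[-0.005,-0.018,-0.016],-0.06],[[7.7,-2.4,0],[-0.005,-0.018,-0.016],-0.06],[[7.7,-2.4,0],[-0.005,-0.018,-0.016],-0.06],[[7.7,-2.4,0],[-0.005,-0.018,-0.016],-0.06]]'; python3 - <<'E'
from h import *
import cv2
w=arm.get_image("scene")[50:290,150:350];s=arm.get_image("side")[50:290,170:370]
f=lambda i:cv2.resize(np.clip(i[:,:,::-1]*1.6,0,255).astype('uint8'),None,fx=2,fy=2,interpolation=cv2.INTER_CUBIC)
cv2.imwrite("pics/p4.png",np.hstack([f(w),f(s)]))
s=arm.sense();print(s['tool_pos'],s['ft_force'],s['ee_rot'])
E
```

```text
time_s: 6.08
tool_pos: [0.4578, -0.1688, 0.2543]
ee_rot: [-123.0, 1.5, 162.7]
ft_force: [-0.5, 0.3, -1.0]
finger_gap: 0.532
[ 0.45791217 -0.16883426  0.25462273] [ 0.18258557 -0.19127625 -1.05254836] [-122.99344876    1.56238477  162.74052391]
```

View pics/p4.png

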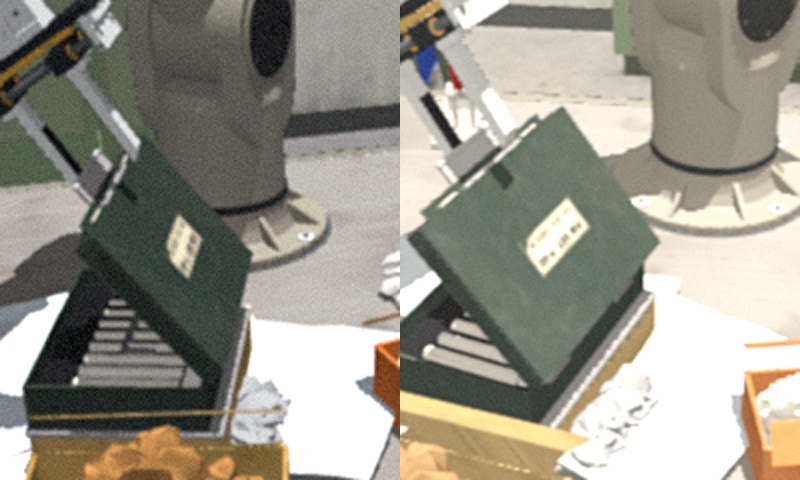

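The lid is caught: the lip rests on the front finger (side crop 470,155) at about 0.88 rad, before half-way. Now I'll lower it.

```bash
python3 arc.py .164 1.0 .042 10; python3 arc.py .164 .58 .03 10
```

```text
0.96 [ 2.3 -0.7] [-0.002 -0.006 -0.004]
0.92 [ 4.6 -1.4] [-0.003 -0.011 -0.008]
0.87 [ 6.9 -2.2] [-0.005 -0.016 -0.012]
0.83 [ 9.2 -2.9] [-0.007 -0.021 -0.016]
0.79 [11.5 -3.6] [-0.008 -0.026 -0.021]
0.75 [13.8 -4.3] [-0.01  -0.031 -0.025]
0.71 [16.1 -5. ] [-0.011 -0.036 -0.03 ]
0.66 [18.4 -5.7] [-0.012 -0.04  -0.035]
0.62 [20.7 -6.5] [-0.014 -0.044 -0.041]
0.58 [23.  -7.2] [-0.015 -0.048 -0.046]
0.55 [ 1.6 -0.5] [-0.001 -0.003 -0.004]
0.52 [ 3.3 -1. ] [-0.002 -0.005 -0.008]
0.49 [ 4.9 -1.5] [-0.002 -0.008 -0.012]
0.46 [ 6.6 -2. ] [-0.003 -0.01  -0.017]
0.43 [ 8.2 -2.6] [-0.004 -0.012 -0.021]
0.4 [ 9.8 -3.1] [-0.004 -0.014 -0.026]
0.37 [11.5 -3.6] [-0.005 -0.016 -0.03 ]
0.34 [13.1 -4.1] [-0.006 -0.018 -0.035]
0.31 [14.8 -4.6] [-0.006 -0.02  -0.039]
0.28 [16.4 -5.1] [-0.007 -0.021 -0.044]
```

```bash
python3 -m handwheel '[[[2.3,-0.7,0],[-0.002,-0.006,-0.004],-0.1],[[4.6,-1.4,0],[-0.003,-0.011,-0.008],-0.15],[[6.9,-2.2,0],[-0.005,-0.016,-0.012],-0.2],[[9.2,-2.9,0],[-0.007,-0.021,-0.016],-0.25],[[11.5,-3.6,0],[-0.008,-0.026,-0.021],-0.3],[[13.8,-4.3,0],[-0.01,-0.031,-0.025],-0.35],[[16.1,-5,0],[-0.011,-0.036,-0.03],-0.38],[[18.4,-5.7,0],[-0.012,-0.04,-0.035],-0.38],[[20.7,-6.5,0],[-0.014,-0.044,-0.041],-0.38],[[23,-7.2,0],[-0.015,-0.048,-0.046],-0.38]]'; python3 - <<'E'
from h import *
import cv2
w=arm.get_image("scene")[70:310,120:320];s=arm.get_image("side")[70:310,140:340]
f=lambda i:cv2.resize(np.clip(i[:,:,::-1]*1.6,0,255).astype('uint8'),None,fx=2,fy=2,interpolation=cv2.INTER_CUBIC)
cv2.imwrite("pics/p5.png",np.hstack([f(w),f(s)]))
s=arm.sense();print(s['tool_pos'],s['ft_force'],s['ee_rot'],s['q'])
E
```

```text
time_s: 7.02
tool_pos: [0.4432, -0.2167, 0.2086]
ee_rot: [-147.2, 1.5, 162.1]
ft_force: [-1.0, -0.5, -1.5]
finger_gap: 0.693
[ 0.44246638 -0.21719111  0.20701506] [-1.96246558 -0.69349079 -1.22447068] [-147.18016337    1.30834817  162.03278572] [ 51.82608277  29.47098123  -0.4146769  105.42559793 -44.99926131
  86.38894094 -35.23934539]
```

View pics/p5.png

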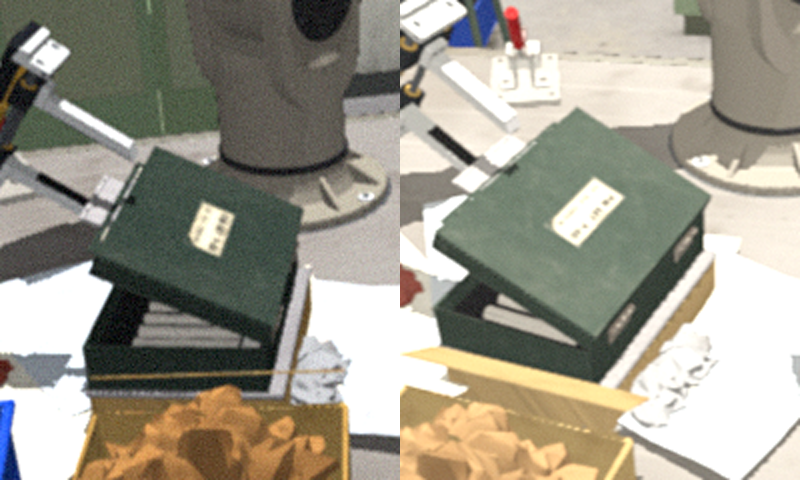

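```bash
cat >low.py <<'E'
import sys;from h import *
from scipy.optimize import least_squares
f=np.array([-.298,-.954,0]);z=np.array([0,0,1.]);H=np.array([.481,-.088,.114])
def T(th,ps,s=.035):
    E=.205*np.array([np.cos(th),np.sin(th)])+.003*np.array([-np.sin(th),np.cos(th)])
    return E+.0325*np.array([-np.sin(ps),np.cos(ps)])-s*np.array([np.cos(ps),np.sin(ps)])
st=arm.sense();v=np.array(st['tool_pos'])-H;cur=np.array([v@f,v[2]]);ps0=np.radians(180+st['ee_rot'][0]);print('cur',cur,ps0)
th0,s0=least_squares(lambda x:T(x[0],ps0,x[1])-cur,[.4,.035]).x;print('theta,s',th0,s0)
th1,ps1,k=map(float,sys.argv[1:])
for i in range(1,int(k)+1):
    a=i/k;p=T(th0+a*(th1-th0),ps0+a*(ps1-ps0),s0+a*(.037-s0))-cur;t=np.degrees(a*(ps0-ps1))
    print(round(th0+a*(th1-th0),3),np.round(t*np.array([.954,-.298]),1),np.round(p[0]*f+p[1]*z,3))
E
python3 low.py .1 .45 10
```

```text
cur [0.13473134 0.09301506] 0.5728142092141372
theta,s 0.42435052893782 0.039549177979078226
0.392 [ 0.7 -0.2] [-0.001 -0.003 -0.005]
0.359 [ 1.3 -0.4] [-0.002 -0.006 -0.011]
0.327 [ 2.  -0.6] [-0.003 -0.008 -0.016]
0.295 [ 2.7 -0.8] [-0.003 -0.01  -0.022]
0.262 [ 3.4 -1. ] [-0.004 -0.013 -0.027]
0.23 [ 4.  -1.3] [-0.005 -0.015 -0.033]
0.197 [ 4.7 -1.5] [-0.005 -0.016 -0.039]
0.165 [ 5.4 -1.7] [-0.006 -0.018 -0.045]
0.132 [ 6.  -1.9] [-0.006 -0.019 -0.05 ]
0.1 [ 6.7 -2.1] [-0.006 -0.021 -0.056]
```

```bash
python3 -m handwheel '[[[0.7,-0.2,0],[-0.001,-0.003,-0.005],-0.38],[[1.3,-0.4,0],[-0.002,-0.006,-0.011],-0.38],[[2,-0.6,0],[-0.003,-0.008,-0.016],-0.38],[[2.7,-0.8,0],[-0.003,-0.01,-0.022],-0.38],[[3.4,-1,0],[-0.004,-0.013,-0.027],-0.38],[[4,-1.3,0],[-0.005,-0.015,-0.033],-0.38],[[4.7,-1.5,0],[-0.005,-0.016,-0.039],-0.38],[[5.4,-1.7,0],[-0.006,-0.018,-0.045],-0.38],[[6,-1.9,0],[-0.006,-0.019,-0.05],-0.38],[[6.7,-2.1,0],[-0.006,-0.021,-0.056],-0.38]]'; python3 - <<'E'
from h import *
import cv2
w=arm.get_image("scene")[100:340,120:320];s=arm.get_image("side")[70:310,140:340]
f=lambda i:cv2.resize(np.clip(i[:,:,::-1]*1.6,0,255).astype('uint8'),None,fx=2,fy=2,interpolation=cv2.INTER_CUBIC)
cv2.imwrite("pics/p6.png",np.hstack([f(w),f(s)]))
s=arm.sense();print(s['ft_force'],s['ee_rot'],s['q'])
E
python3 low.py -.06 .43 8
```

```text
time_s: 7.95
tool_pos: [0.4364, -0.2382, 0.1506]
ee_rot: [-154.3, 1.2, 161.9]
ft_force: [0.1, 0.6, -1.8]
finger_gap: 0.688
[-0.77765697 -0.00326166 -1.56012011] [-154.29188027    1.14458808  161.84185038] [ 55.54387754  39.60778219  -0.98654717 102.97992043 -46.36643264
  88.37202995 -28.49382624]
cur [0.15677169 0.03569937] 0.44869133384418286
theta,s 0.09422574317258052 0.03655720331080694
0.075 [ 0.1 -0. ] [-0.    -0.    -0.004]
0.056 [ 0.3 -0.1] [-0.    -0.001 -0.008]
0.036 [ 0.4 -0.1] [-0.    -0.001 -0.012]
0.017 [ 0.5 -0.2] [-0.    -0.001 -0.015]
-0.002 [ 0.6 -0.2] [-0.    -0.001 -0.019]
-0.021 [ 0.8 -0.2] [-0.    -0.001 -0.023]
-0.041 [ 0.9 -0.3] [-0.    -0.001 -0.027]
-0.06 [ 1.  -0.3] [-0.    -0.001 -0.031]
```

View pics/p6.png

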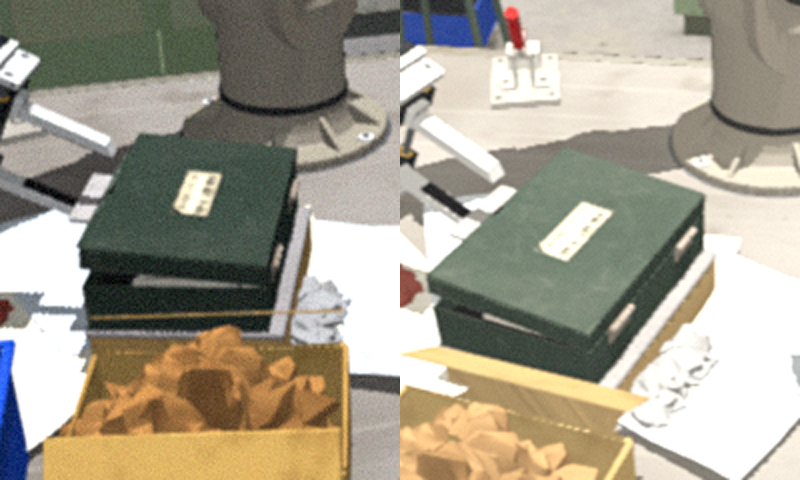

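Lid nearly shut (about 0.09 rad, small dark gap at scene crop 100–270, 285), lip still on the lower finger and the upper finger well clear. Last bit goes slowly, then the finger drops away and withdraws.

```bash
python3 -m handwheel '[[[0,0,0],[0,0,-0.002],-0.38],[[0,0,0],[0,0,-0.004],-0.38],[[0,0,0],[0,0,-0.006],-0.38],[[0,0,0],[0,-0.001,-0.008],-0.38],[[0,0,0],[0,-0.001,-0.01],-0.38],[[0,0,0],[0,-0.001,-0.012],-0.38],[[0,0,0],[0,-0.001,-0.014],-0.38],[[0,0,0],[0,-0.001,-0.016],-0.38],[[0,0,0],[0,-0.001,-0.018],-0.38],[[0,0,0],[0,-0.001,-0.02],-0.38]]'; python3 -m handwheel '[[[0,0,0],[0,0,-0.002],-0.38],[[0,0,0],[0,0,-0.004],-0.38],[[0,0,0],[0,0,-0.006],-0.38],[[0,0,0],[0,0,-0.008],-0.38],[[0,0,0],[0,0,-0.01],-0.38],[[0,0,0],[0,0,-0.01],-0.38]]';  python3 - <<'E'
from h import *
import cv2
w=arm.get_image("scene")[100:340,120:320];s=arm.get_image("side")[70:310,140:340]
f=lambda i:cv2.resize(np.clip(i[:,:,::-1]*1.6,0,255).astype('uint8'),None,fx=2,fy=2,interpolation=cv2.INTER_CUBIC)
cv2.imwrite("pics/p7.png",np.hstack([f(w),f(s)]))
E
```

```text
time_s: 8.88
tool_pos: [0.4362, -0.2393, 0.1296]
ee_rot: [-154.3, 1.1, 161.8]
ft_force: [0.3, -0.1, 0.2]
finger_gap: 0.692
time_s: 9.38
tool_pos: [0.4362, -0.2392, 0.1192]
ee_rot: [-154.3, 1.1, 161.8]
ft_force: [-0.1, -0.4, -0.8]
finger_gap: 0.687
```

View pics/p7.png

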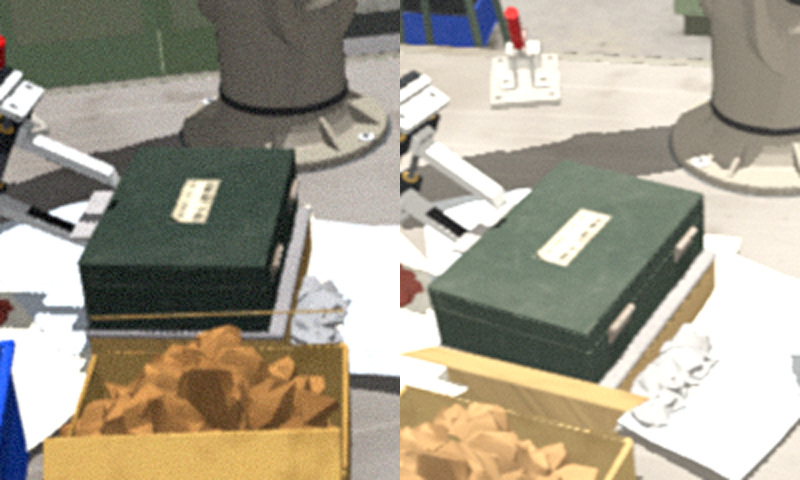

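The lid is fully shut: no gap at scene crop (80–280, 270), and the finger is below the lip. Withdrawing.

```bash
python3 -m handwheel '[[[0,0,0],[-0.003,-0.01,0],-0.38],[[0,0,0],[-0.007,-0.024,0],-0.38],[[0,0,0],[-0.013,-0.042,0],-0.38],[[0,0,0],[-0.02,-0.064,0],-0.38],[[0,0,0],[-0.026,-0.085,0.005],-0.38],[[0,0,0],[-0.033,-0.105,0.02],-0.38],[[0,0,0],[-0.036,-0.12,0.05],-0.38],[[0,0,0],[-0.036,-0.12,0.08],-0.38],[[0,0,0],[-0.036,-0.12,0.08],-0.38],[[0,0,0],[-0.036,-0.12,0.08],-0.38]]'; python3 - <<'E'
from h import *
import cv2
c=arm.get_image("side")
cv2.imwrite("pics/end.png",c[:,:,::-1])
s=arm.sense();print(s['tool_pos'],s['ft_force'],np.abs(s['joint_vel']).max())
E
```

```text
time_s: 10.32
tool_pos: [0.4001, -0.3606, 0.2007]
ee_rot: [-154.2, 1.3, 161.8]
ft_force: [0.6, 0.5, -0.6]
finger_gap: 0.691
[ 0.39998077 -0.35978357  0.19970951] [ 0.0917344   0.1227439  -0.34713045] 1.2986306243926007
```

```bash
python3 - <<'E'
from h import *
import cv2
e=cv2.imread("pics/end.png").astype(int);s=cv2.imread("pics/side0.png").astype(int)
for n,(u,v,w,h) in {"bush":(400,285,35,35),"knob":(438,220,30,30),"screw":(315,325,20,25)}.items():
    print(n,np.abs(e-s)[v:v+h,u:u+w].mean())
p=cv2.imread("pics/p7.png")[:,400:]
q=cv2.resize(np.clip(e[70:310,140:340]*1.6,0,255).astype('uint8'),None,fx=2,fy=2,interpolation=cv2.INTER_CUBIC)
print("lid vs p7",np.abs(p.astype(int)-q)[180:380,130:310].mean())
arm.finish_job()
E
```

```text
bush 1.476734693877551
knob 1.6733333333333333
screw 1.5286666666666666
lid vs p7 2.4640648148148148
the job is handed in; nothing more can be done
```

The lid is fully shut and the job is handed in, at about 10.4 s of the 38 s allowed.

I held the gripper part-open with one finger behind the lip and one in front. The rear finger nudged the lid over its balance at about 1.26 rad, and the front finger caught it at about 0.9 rad, before half-way. I lowered it with the lip resting on that finger, very slowly over the last 0.1 rad, then dropped the finger away and withdrew.

**Last checks**
- **Lid:** the picture with the finger dropped below the lip showed it fully shut with no gap. The final frame, compared by pixels, shows it unmoved since then.
- **Force:** wrist readings stayed within about 2.4 N at every reading.
- **Other things:** the image patches of the bush, knob and screw match the first picture to within noise.
- **Hand:** it is about 8 cm out from the lip and 8 cm above it, touching nothing.

**What disagreed or could not be checked**
- With the gripper part-open, the fingertips in the pictures sat about 20 mm behind the reported TCP. I used the pictures for the overlap with the lip, and the catch worked.
- I had used all 12 picture views by the end, so the final frame was only compared by pixels, not viewed.
- The hex key is now hidden under the lid. Nothing touched it, but I could not see it at the end.

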